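Take a printing block off a lockable hook

TASK

Take the hanging printing block off its lockable hook: holding it by its handle, press the handle's crossbar back against the hook's sprung keeper until the keeper is fully open, without forcing anything, then keep it pressed while you lift the bar up past the hook's nose and bring it off forwards. Set the block down gently in the shallow tray, flat on its carved underside, and let go. Leave the other things on the bench alone.

Things in the scene. Friction and masses are not known exactly. Their poses are not given: they have to be found in the camera images.
- hook_stand: Fixed stand with a lockable steel hook. Origin on the bench straight below the hook's throat; x points from the hook's open front back to the post, y across the hook, z up. Wooden base 150 x 110 x 12 mm (x -45 to +105), post 26 mm square at x = 62 to 88, 184 mm high. The hook head on it is 18 mm wide (y). Over 20 N of the bar on keeper or nose damages it.
- hook_throat (a point): Nominal throat centre, 190 mm above the stand's origin (axes as the stand's). The head sits up to 9 mm fore or aft of nominal: NOT measured, must be felt. From the head's true throat centre: flat seat 4 mm below, on which the bar can slide back; front prong's inner face at x = -15 mm; underside of the head 26 mm below.
- hook_nose (a point): Nominal rear end of the hook's rigid nose (same unmeasured 9 mm), which juts back from the prong's top over the bar to x = +14.5 mm from the throat centre, 8.5 to 13.5 mm above it. The bar clears it when its centre is past x = +18.5, must rise 18 mm to pass (21 to 26 is good; at 30 the block's wood meets the head's underside), then leaves to -x.
- keeper_face (a point): Nominal front face of the keeper at throat height (same unmeasured 9 mm), x = +15 mm: an upright dark steel leaf 10 mm wide, 3 thick, behind the nose, tip 18 mm above the throat, hinged 20 mm below it. Swings only back (+x). Spring: about 4 N on the bar at first touch, rising to about 11 N; rigid stop with the bar's centre at about x = +21, force then rises steeply. Springs shut.
- print_block: Wooden printing block with steel yoke handle, 0.25 to 0.42 kg. Origin at the centre of its carved underside, z up. Wood 40 (x) x 80 (y) x 42 (z) mm. Two upright lugs, 14 (x) x 6 (y) mm, z = 42 to 112, outer faces 52 mm apart in y, inner 40; a crossbar joins them. It hangs in the hook, axes along the stand's. Grip the lugs' outer faces from above at bar height, a finger each side of the hook.
- handle_bar (a point): Centre of the 8 mm thick crossbar (along y) of the printing block's handle, 98 mm above the block's origin; axes as the block's.
- tray: Fixed shallow plywood tray, 122 (x) x 152 (y) x 18 (z) mm outside, walls 6 mm; origin under its centre, on the bench. Inner floor 6 mm above the origin, inside 110 x 140 mm, so the block fits in any yaw.
- tray_in (a point): Centre of the tray's inner floor.
- bar_mallet: Bystander: loose dark steel bar, 240 x 30 x 26 mm, lying along its x; origin at the centre of its underside.
- chisel: Bystander: small wood-handled hand tool, 170 mm long, lying along its x.
- tin: Bystander: closed blue round tin, 80 mm across, 60 mm tall; origin at the centre of its underside.
- blank: Bystander: spare carved wooden block without a handle, 60 x 110 x 30 mm; origin at the centre of its underside.
Things that resemble listed ones, but are neither listed nor needed, are in the scene too. What is shaped like the print_block but green or turquoise is not meant. Of the things like the hook_stand, leave any that is turquoise; of the rest the larger one is meant.

How it is judged:
By the outcome, as a careful person would: the job done as asked, in the order asked, and still so for the second after the job is handed in, with the robot touching nothing.
It also fails if it takes over 72 s, if anything falls off the work surface, if the arm or the gripper's body presses on something with over 40 N, if the wrist force passes 120 N, or if a joint passes its speed limit or range.

ROBOT

A 6-joint arm with a two-finger parallel gripper is mounted at the origin on the work surface. World frame = base frame: x ahead of the robot, y to its left, z up, the work surface at z = 0. Lengths are in m, angles in rad, forces in N, time in s.
With the tool pointing down it reaches from about 0.35 to 0.775 m from the base axis. Payload 5.5 kg.
Tool frame: the origin (TCP) lies midway between the tips of the shut fingers; the grasp point (between the pads) lies 19 mm behind it; z points along the fingers, y is the line along which they close (so a half turn about z gives the same grasp; the last joint's range is limited). The gripper opens to 85 mm and grips with 20 to 120 N. Pads are 22 mm wide; open, the fingers measure 114 mm over their backs; the gripper's body (76 mm by 85 mm) begins 54 mm behind the grasp point. The pads swing forward as they close: fully open they stand 13 mm farther back than shut.
Start: joints at [-1.329, 0.313, 0.046, 1.304, 0, 1.431], TCP at [0.214, -0.534, 0.203] pointing down, gripper open.
Joint ranges: [-2.76, 2.76], [-0.86, 1.69], [-1.03, 1.26], [-2.2, 2.34], [-1.47, 1.5], [-3.14, 3.14]. Speed limits (rad/s): [2.57, 2.57, 3.14, 3.14, 3.14, 3.14].

INTERFACE

Orientations are given as a unit quaternion [w, x, y, z].
In Python, from rig import bot gives the robot as it stands.
- The arm moves only by the tool carry_out, never from a script. Its argument "series" is a list that holds one entry, the list of rows, each a list of 7 numbers: the finger opening in cm, from 0 to 8.54, then the shift along the world's x, y, z in cm, then the turn, a rotation vector about the world's x, y, z in degrees. In form: [[[gripper, tx, ty, tz, ax, ay, az], ...]]. A call has 1 to 20 rows; each row shifts and turns the commanded pose from where the row before left it; what a row does not reach is not made up. A row lasts 1/10 s, in which the tool goes at most 50 mm and 8.59 degrees, less where a joint would pass 70% of its speed; a pose out of reach is approached as far as the arm can. A call is refused whole if a number of a shift passes 5 or a number of a turn 8.59, either way. A call with a gripper value outside its range is refused whole. The fingers move at their own pace and stop on an object; "squeeze" is the grip in N (left out, the last holds). Time passes only in rows, so rows that do not move let the fingers close. It gives the time, the measured TCP pose, the force, the opening and the grip force at its end, in the units of the state.
- bot.read_state(): the state, without advancing time (a new reading comes with each control period).
- bot.snapshot(name): name is "side" or "top" or "wrist"; returns a dict with "image" (480x640x3 uint8, red, green, blue), "fx", "fy", "cx", "cy" (pixels), "R" (3x3) and "t" (3): a world point X has camera coordinates R X + t. Camera axes: x right, y down, z forward; pixel columns grow to the right and rows downward; lengths in m; the calibration is good to about 2 mm. A picture is of the moment at which its call begins. There is no depth.
- bot.sign_off(): hands the job in; it is judged then, once.
The state is a dict: "time": time; "joint_pos": joint angles; "joint_velocities": joint speeds; "effort": joint torques, N m; "position": TCP position; "tool_rot": TCP orientation; "wrist_force": force on the tool from outside, world axes, zero at the start; "ft_torque": the same for the moment, N m; "opening": opening from 0.0 (shut) to 1.0 (fully open); "grip_force": force on a finger pad.
Only numpy, scipy, OpenCV 4.12 (cv2) and the standard library are available. Lean on these libraries where they do the work, as an engineer would, in place of code of your own. Each camera call takes 0.05 s, during which the arm holds its last target. There are 200 camera calls.

## Working session

There is one attempt and no reset: what is moved stays moved. The work goes in short steps, Python scripts to look and compute and a tool call to move; the robot and the scene stay as the last step left them, time stands still between calls to the robot, and variables do not carry over. Pictures are saved under pics/ and viewed, at most 10 in all, crops included, and the job is handed in when it is done.

Besides the shell and the picture viewer there is one more tool, called after ">>>" as name(argument=value, ...) on one line, values as JSON. carry_out: Moves the arm, as the interface text tells. Its arguments: {"type":"object","properties":{"series":{"type":"array","items":{"type":"array","items":{"type":"array","items":{"type":"number"}}}},"squeeze":{"type":"number"}},"required":["series"]}

```bash
mkdir -p pics; python3 - <<'E'
from rig import bot
import cv2,pickle
d={}
for n in("side","top"):
    s=bot.snapshot(n);d[n]=s;cv2.imwrite(f"pics/{n}0.png",s["image"][:,:,::-1]);print(n,s["fx"],s["cx"],s["cy"],s["R"],s["t"])
pickle.dump(d,open("d0.pkl","wb"))
print(bot.read_state())
E
```

```text
side 521.3206730452849 319.7681041054399 238.8349169395071 [[-0.90533292 -0.42463839  0.00738535]
 [-0.27691721  0.57702684 -0.76834686]
 [ 0.32200803 -0.69765483 -0.63999107]] [0.50384449 0.27192924 1.15583461]
top 451.03534468247165 315.0241983501649 233.83831437265482 [[-0.00983126 -0.99980489  0.01713289]
 [-0.99701013  0.00848766 -0.07680337]
 [ 0.07664297 -0.01783674 -0.99689905]] [-0.02699626  0.60016066  1.23077307]
{'time': 0.1, 'joint_pos': array([-1.32859906e+00,  3.13907562e-01,  4.51206916e-02,  1.30357942e+00,
       -5.68542253e-07,  1.43120450e+00]), 'joint_velocities': array([-2.80368362e-03, -2.41237510e-03,  2.97467715e-03,  1.89473481e-05,
       -2.92021475e-04,  2.42512029e-04]), 'effort': array([ 1.65344434e-03, -4.81723917e+01,  2.99244583e+01,  1.27278134e-02,
       -1.72178111e-04,  1.54832435e-05]), 'position': array([ 0.21411418, -0.53313474,  0.20221964]), 'tool_rot': array([-7.83935159e-04,  9.81834597e-01,  1.89737210e-01, -4.05379736e-05]), 'wrist_force': array([ 0.12831546, -0.32263145,  0.35440373]), 'ft_torque': array([ 0.00937721, -0.0262198 ,  0.00194589]), 'grip_force': 0.0, 'opening': 0.9969462608595843}
```

View pics/side0.png

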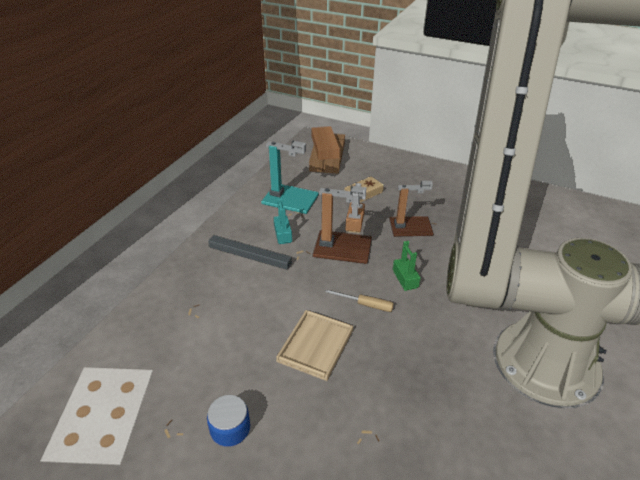

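View pics/top0.png

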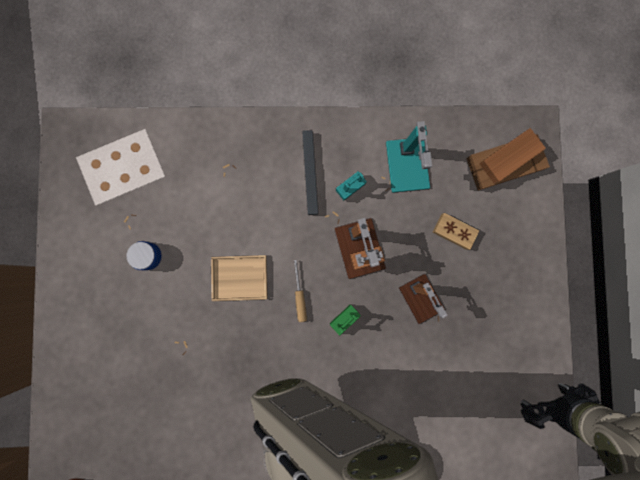

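The side view shows the wanted brown stand at (343,245) with the block hanging at (355,215) and the tray at (316,345). In the top view the stand is at (360,248) and the tray at (239,278). I'll enlarge the stand in both.

```bash
python3 - <<'E'
import cv2,pickle,numpy as np
d=pickle.load(open("d0.pkl","rb"))
a=d["side"]["image"][170:270,300:400,::-1];b=d["top"]["image"][205:290,320:405,::-1]
cv2.imwrite("pics/c0.png",np.hstack([cv2.resize(a,(400,400),interpolation=2),cv2.resize(b,(400,400),interpolation=2)]))
E
```

```text
(no output)
```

View pics/c0.png

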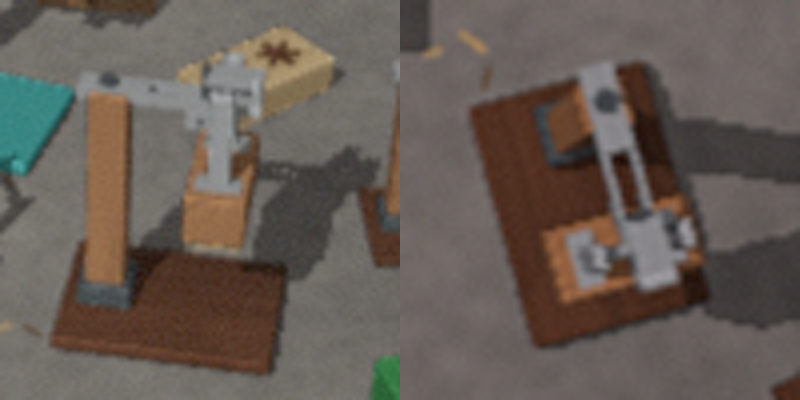

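The enlarged pair gives the base's top corners. In the top crop they are (470,108), (645,62), (708,298) and (537,347), and the wood's top corners are (541,230), (560,303) and (707,262). In the side crop the base front edge runs (270,355) to (285,262), with the left corner at (52,340).

```bash
cat > h.py <<'E'
import numpy as np,pickle
from scipy.optimize import least_squares
def proj(s,X):
    c=X@np.array(s["R"]).T+np.array(s["t"]);return np.c_[s["fx"]*c[:,0]/c[:,2]+s["cx"],s["fy"]*c[:,1]/c[:,2]+s["cy"]]
def ray(s,uv,z):
    R=np.array(s["R"]);o=-R.T@np.array(s["t"]);d=R.T@np.array([(uv[0]-s["cx"])/s["fx"],(uv[1]-s["cy"])/s["fy"],1]);return (o+d*(z-o[2])/d[2])
def W(p,L):
    c,s=np.cos(p[2]),np.sin(p[2]);L=np.array(L,float);return np.c_[p[0]+c*L[:,0]-s*L[:,1],p[1]+s*L[:,0]+c*L[:,1],L[:,2]]
def fit(views,p0):
    f=lambda p:np.concatenate([(proj(s,W(p,L))-np.array(uv)).ravel() for s,L,uv in views])
    r=least_squares(f,p0,loss="soft_l1");return r.x,f(r.x).round(1)
E
python3 - <<'E'
from h import *
d=pickle.load(open("d0.pkl","rb"));S,T=d["side"],d["top"]
k=400/85
t=lambda a:[[320+(x-400)/k,205+y/k] for x,y in a]
q=lambda a:[[300+x/4,170+y/4] for x,y in a]
B=lambda x0,x1,w,z:[[x1,w,z],[x1,-w,z],[x0,-w,z],[x0,w,z]]
p,r=fit([(T,B(-.045,.105,.055,.012),t([(470,108),(645,62),(708,298),(537,347)])),
 (S,[[-.045,.055,.012],[-.045,-.055,.012],[.105,.055,.012]],q([(270,352),(286,262),(52,338)]))],[.6,.1,.2])
print(p,np.degrees(p[2]),r)
b,r=fit([(T,[[.02,.04,.134],[-.02,.04,.134],[-.02,-.04,.134]],t([(541,230),(560,303),(707,262)]))],[.6,.1,.2])
print("block",b,r)
y,r=fit([(T,B(-.061,.061,.076,.018),[(211,256.5),(266,255),(267,299),(212,300.5)])],[.5,.2,0]);print("tray",y,r)
print("throat px",proj(S,W(p,[[0,0,.19]])),proj(T,W(p,[[0,0,.19]])))
# block in stand
c,s=np.cos(p[2]),np.sin(p[2]);e=b-p;print("block in stand",c*e[0]+s*e[1],-s*e[0]+c*e[1])
print("others",[(n,ray(T,uv,z).round(3)) for n,uv,z in [("chisel top",(297,262),.02),("chis bot",(303,320),.02),("green",(345,320),.1),("bar",(318,215),.026),("small stand head",(435,298),.15),("turq head",(425,150),.2)]])
E
```

```text
[ 0.53129107 -0.16742947  0.26088449] 14.947579992605538 [-0.5 -0.6 -0.2 -1.1  1.2  0.1 -0.2  0.3  0.6  3.   0.7 -0.3 -0.3 -0.4]
block [ 0.53060132 -0.16242126  0.26027381] [ 0.1  0.1  0.4 -0.2 -0.5  0.1]
tray [0.48060976 0.17864064 0.02052245] [ 0.1 -0.1  0.1 -0.2  0.1  0.  -0.3  0.3]
throat px [[357.36488087 192.38905952]] [[372.56708266 256.46944899]]
block in stand 0.000625387222861703 0.005016656160326067
others [('chisel top', array([0.522, 0.018, 0.02 ])), ('chis bot', array([0.363, 0.003, 0.02 ])), ('green', array([ 0.371, -0.106,  0.1  ])), ('bar', array([ 0.652, -0.041,  0.026])), ('small stand head', array([ 0.428, -0.327,  0.15 ])), ('turq head', array([ 0.789, -0.299,  0.2  ]))]
```

>>> carry_out(series=[[[8.5,0,0,4,0,0,0],[8.5,0,0,4,0,0,0],[8.5,0,0,2.5,0,0,0],[8.5,2.4,2.8,0,0,0,-1],[8.5,2.4,2.8,0,0,0,-1],[8.5,2.4,2.8,0,0,0,-1],[8.5,2.4,2.8,0,0,0,-1],[8.5,2.4,2.8,0,0,0,-1],[8.5,2.4,2.8,0,0,0,-1],[8.5,2.4,2.8,0,0,0,-0.9],[8.5,2.4,2.8,0,0,0,0],[8.5,2.4,2.8,0,0,0,0],[8.5,2.4,2.8,0,0,0,0],[8.5,2.4,2.8,0,0,0,0],[8.5,2.4,2.8,0,0,0,0],[8.5,2.4,2.8,0,0,0,0],[8.5,0.5,0.6,0,0,0,0],[8.5,0,0,0,0,0,0],[8.5,0,0,0,0,0,0]]])

```text
time: 2.0
position: [0.5307, -0.1641, 0.3077]
tool_rot: [0.0, 0.991, 0.13, -0.0]
wrist_force: [-1.1, -1.1, -0.2]
opening: 0.995
grip_force: 0.0
```

```bash
python3 - <<'E'
from rig import bot
from h import *
import cv2
d={n:bot.snapshot(n) for n in("wrist","side")};pickle.dump(d,open("d1.pkl","wb"))
s=d["wrist"];cv2.imwrite("pics/w1.png",s["image"][:,:,::-1])
st=bot.read_state();print(st["position"],st["tool_rot"],st["joint_pos"])
p=[.5313,-.1670,.2609]
print(proj(s,W(p,[[0,-.026,.204],[0,.026,.204],[0,0,.19],[.075,0,.184]])))
E
```

```text
[ 0.53051328 -0.16465089  0.30800231] [ 1.03221805e-04  9.91574449e-01  1.29537857e-01 -2.14368243e-04] [-4.45215591e-01  2.71282907e-01  2.43650862e-01  1.54341176e+00
 -4.06437032e-04  2.43657131e+00]
[[362.35211145 230.58173557]
 [291.00271214 230.44855288]
 [326.54122163 225.819686  ]
 [326.90560248 123.04578403]]
```

View pics/w1.png

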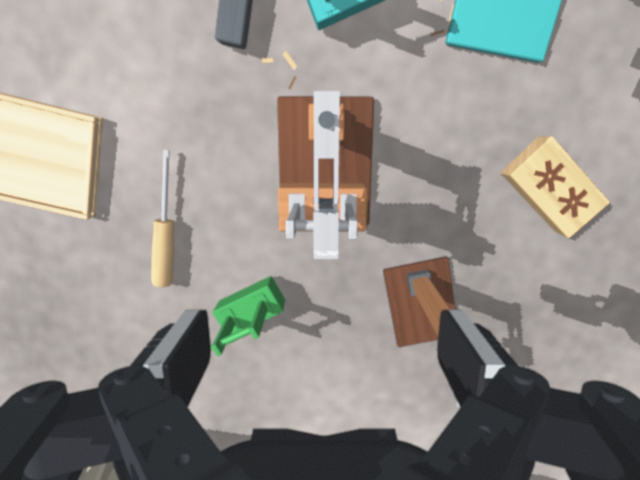

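The wrist view shows the hook head at (326,225), the lugs at about (294,220) and (350,218), and axes aligned with the tool. I'll enlarge this region.

```bash
python3 - <<'E'
from h import *
import cv2
d=pickle.load(open("d1.pkl","rb"))
a=d["wrist"]["image"][165:265,270:380,::-1];cv2.imwrite("pics/w1c.png",cv2.resize(a,(660,600),interpolation=cv2.INTER_CUBIC))
E
```

```text
(no output)
```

View pics/w1c.png

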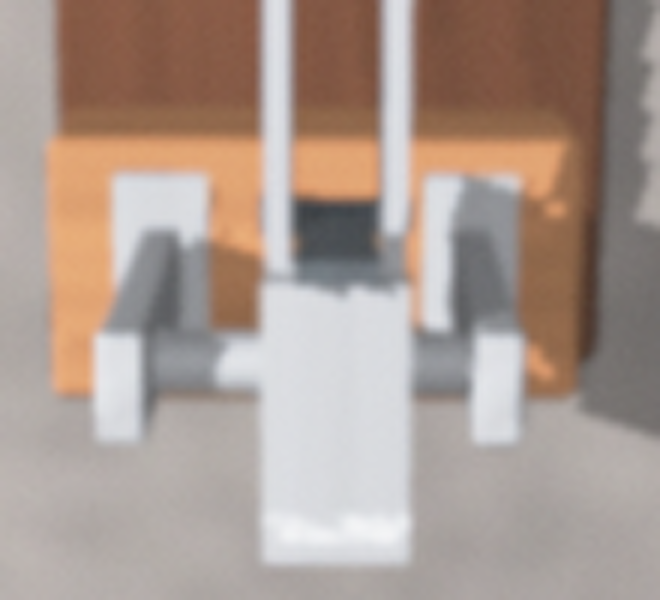

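Lug tops are centred at (289.8,229.5) and (352.7,229.5), and the nose's rear top edge is at (326,212.5). From these I can work out the block pose and roughly where the head sits.

```bash
python3 - <<'E'
from h import *
d=pickle.load(open("d1.pkl","rb"));s=d["wrist"]
l,r,n,f=[ray(s,u,z) for u,z in(((289.8,229.5),.204),((352.7,229.5),.204),((326,212.5),.2035),((326,258.5),.2035))]
print(l,r,np.linalg.norm(l-r),(l+r)/2,np.degrees(np.arctan2(-(l-r)[0],(l-r)[1])))
p=np.array([.5313,-.1674]);c,q=np.cos(.2609),np.sin(.2609);A=np.array([[c,q],[-q,c]])
for v in((l+r)/2,n,f):print("stand frame",(A@(v[:2]-p)).round(4))
E
```

```text
[ 0.5250598  -0.14086512  0.204     ] [ 0.53696094 -0.18509844  0.204     ] 0.04580637626140007 [ 0.53101037 -0.16298178  0.204     ] 15.059032738728824
stand frame [0.0009 0.0043]
stand frame [0.0134 0.0009]
stand frame [-0.0216  0.0008]
```

>>> carry_out(series=[[[8.5,0.05,0.15,-3,0,0,0],[8.5,0,0,-3,0,0,0],[8.5,0,0,-3,0,0,0],[8.5,0,0,-2.5,0,0,0],[8.5,0,0,-1.7,0,0,0],[8.5,0,0,-1,0,0,0],[8.5,0,0,0,0,0,0],[8.5,0,0,0,0,0,0],[6,0,0,0,0,0,0],[6,0,0,0,0,0,0],[6,0,0,0,0,0,0],[6,0,0,0,0,0,0]]], squeeze=50)

```text
time: 3.3
position: [0.532, -0.1622, 0.1664]
tool_rot: [0.0, 0.991, 0.13, 0.0]
wrist_force: [-0.0, 0.1, -0.6]
opening: 0.699
grip_force: 0.0
```

```bash
python3 - <<'E'
from rig import bot
from h import *
import cv2
st=bot.read_state();print(st["position"],st["tool_rot"],st["wrist_force"],st["ft_torque"],st["opening"])
s=bot.snapshot("wrist");t=bot.snapshot("side")
cv2.imwrite("pics/w2.png",np.hstack([cv2.resize(s["image"],(400,300)),cv2.resize(t["image"][150:255,300:440],(400,300),interpolation=2)])[:,:,::-1])
E
```

```text
[ 0.53196953 -0.16216962  0.16640321] [2.26314759e-04 9.91465238e-01 1.30370831e-01 2.77423855e-04] [-0.04836963  0.11888918 -0.58041279] [-0.02901795 -0.01326869  0.03682865] 0.6990231794114369
```

View pics/w2.png

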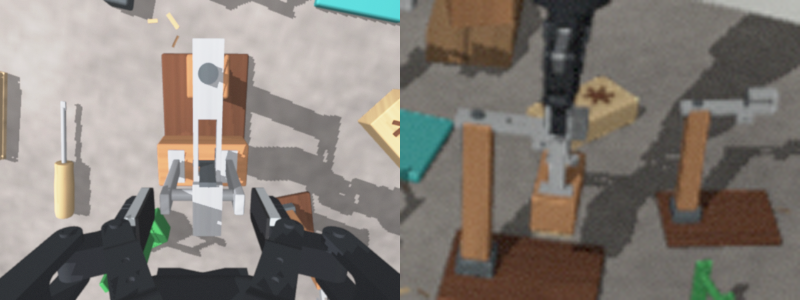

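The left panel shows the lug tops at about (171,200) and (239,200), between the pads at (147,210) and (255,210). The right panel shows the fingers straddling the hook. I'll check the pads' fore-aft alignment numerically.

```bash
python3 - <<'E'
from rig import bot
from h import *
s=bot.snapshot("wrist")
k=400/640
for z in(.166,.18,.19,.204):
    p=[.53197,-.16217,.2609];print(z,(k*proj(s,W(p,[[-.011,.0297,z],[.011,.0297,z],[.011,-.0297,z]]))).round(0).tolist(), "lugtop centre est:",(k*proj(s,W([.531,-.163,.2609],[[0,.023,z],[0,-.023,z]]))).round(0).tolist())
E
```

```text
0.166 [[163.0, 192.0], [162.0, 165.0], [241.0, 165.0]] lugtop centre est: [[172.0, 180.0], [232.0, 180.0]]
0.18 [[160.0, 200.0], [158.0, 172.0], [244.0, 172.0]] lugtop centre est: [[170.0, 188.0], [235.0, 188.0]]
0.19 [[157.0, 207.0], [156.0, 177.0], [247.0, 177.0]] lugtop centre est: [[168.0, 194.0], [237.0, 194.0]]
0.204 [[154.0, 219.0], [151.0, 186.0], [251.0, 186.0]] lugtop centre est: [[164.0, 205.0], [240.0, 205.0]]
```

>>> carry_out(series=[[[4.8,0,0,0,0,0,0],[4.8,0,0,0,0,0,0],[4.8,0,0,0,0,0,0],[4.8,0,0,0,0,0,0],[4.8,0,0,0,0,0,0],[4.8,0,0,0,0,0,0]]], squeeze=60)

```text
time: 4.05
position: [0.5319, -0.1623, 0.1666]
tool_rot: [0.0, 0.991, 0.13, 0.0]
wrist_force: [-1.7, 0.4, 5.1]
opening: 0.578
grip_force: 61.6
```

>>> carry_out(series=[[[4.8,0,0,0.05,0,0,0],[4.8,0,0,0.1,0,0,0],[4.8,0,0,0,0,0,0],[4.8,0,0,0,0,0,0]]])

```text
time: 4.45
position: [0.5313, -0.1619, 0.1668]
tool_rot: [-0.0, 0.991, 0.13, -0.001]
wrist_force: [-0.5, 0.7, -3.4]
opening: 0.577
grip_force: 62.5
```

>>> carry_out(series=[[[4.8,0.193,0.052,0,0,0,0],[4.8,0.193,0.052,0,0,0,0],[4.8,0.193,0.052,0,0,0,0],[4.8,0,0,0,0,0,0],[4.8,0,0,0,0,0,0]]])

```text
time: 4.95
position: [0.5375, -0.1605, 0.1674]
tool_rot: [-0.0, 0.991, 0.13, -0.0]
wrist_force: [-0.2, 0.5, -2.9]
opening: 0.579
grip_force: 62.4
```

>>> carry_out(series=[[[4.8,0.097,0.026,0,0,0,0],[4.8,0.097,0.026,0,0,0,0],[4.8,0,0,0,0,0,0],[4.8,0,0,0,0,0,0]]])

```text
time: 5.35
position: [0.5395, -0.1601, 0.1675]
tool_rot: [0.0, 0.991, 0.13, 0.0]
wrist_force: [1.3, -0.2, -2.7]
opening: 0.578
grip_force: 62.4
```

>>> carry_out(series=[[[4.8,0.097,0.026,0,0,0,0],[4.8,0.097,0.026,0,0,0,0],[4.8,0,0,0,0,0,0],[4.8,0,0,0,0,0,0]]])

```text
time: 5.75
position: [0.5413, -0.1596, 0.1675]
tool_rot: [0.0, 0.991, 0.13, -0.0]
wrist_force: [0.1, 0.5, -2.9]
opening: 0.578
grip_force: 62.5
```

>>> carry_out(series=[[[4.8,0.097,0.026,0,0,0,0],[4.8,0,0,0,0,0,0],[4.8,0,0,0,0,0,0]]])

```text
time: 6.05
position: [0.5417, -0.1595, 0.1675]
tool_rot: [0.0, 0.991, 0.13, -0.001]
wrist_force: [-4.5, -1.3, -1.9]
opening: 0.576
grip_force: 62.6
```

>>> carry_out(series=[[[4.8,0.097,0.026,0,0,0,0],[4.8,0,0,0,0,0,0],[4.8,0,0,0,0,0,0]]])

```text
time: 6.35
position: [0.5431, -0.1591, 0.1675]
tool_rot: [0.0, 0.991, 0.13, -0.0]
wrist_force: [-4.7, -1.2, -1.0]
opening: 0.578
grip_force: 62.6
```

>>> carry_out(series=[[[4.8,0.097,0.026,0,0,0,0],[4.8,0,0,0,0,0,0],[4.8,0,0,0,0,0,0]]])

```text
time: 6.65
position: [0.544, -0.1588, 0.1675]
tool_rot: [0.0, 0.991, 0.13, -0.0]
wrist_force: [-5.1, -0.7, -0.9]
opening: 0.579
grip_force: 62.6
```

>>> carry_out(series=[[[4.8,0.097,0.026,0,0,0,0],[4.8,0,0,0,0,0,0],[4.8,0.097,0.026,0,0,0,0],[4.8,0,0,0,0,0,0],[4.8,0,0,0,0,0,0]]])

```text
time: 7.15
position: [0.5456, -0.1584, 0.1674]
tool_rot: [0.0, 0.991, 0.13, -0.001]
wrist_force: [-6.4, -2.3, -0.9]
opening: 0.576
grip_force: 62.7
```

>>> carry_out(series=[[[4.8,0.097,0.026,0,0,0,0],[4.8,0,0,0,0,0,0],[4.8,0.097,0.026,0,0,0,0],[4.8,0,0,0,0,0,0],[4.8,0,0,0,0,0,0]]])

```text
time: 7.65
position: [0.5471, -0.158, 0.1672]
tool_rot: [0.0, 0.992, 0.13, -0.001]
wrist_force: [-6.8, -2.6, -0.8]
opening: 0.575
grip_force: 62.6
```

>>> carry_out(series=[[[4.8,0.097,0.026,0,0,0,0],[4.8,0,0,0,0,0,0],[4.8,0,0,0,0,0,0]]])

```text
time: 7.95
position: [0.5478, -0.1578, 0.1671]
tool_rot: [0.0, 0.992, 0.13, -0.001]
wrist_force: [-7.2, -3.4, -1.0]
opening: 0.577
grip_force: 62.6
```

>>> carry_out(series=[[[4.8,0.097,0.026,0,0,0,0],[4.8,0,0,0,0,0,0],[4.8,0,0,0,0,0,0]]])

```text
time: 8.25
position: [0.5485, -0.1576, 0.1669]
tool_rot: [0.0, 0.992, 0.13, -0.002]
wrist_force: [-8.1, -2.8, -2.5]
opening: 0.578
grip_force: 62.6
```

>>> carry_out(series=[[[4.8,0.097,0.026,0,0,0,0],[4.8,0,0,0,0,0,0],[4.8,0,0,0,0,0,0]]])

```text
time: 8.55
position: [0.5491, -0.1574, 0.1668]
tool_rot: [0.0, 0.992, 0.13, -0.002]
wrist_force: [-8.9, -3.3, -2.3]
opening: 0.579
grip_force: 62.6
```

>>> carry_out(series=[[[4.8,0.048,0.013,0,0,0,0],[4.8,0,0,0,0,0,0],[4.8,0,0,0,0,0,0]]])

```text
time: 8.85
position: [0.5494, -0.1574, 0.1668]
tool_rot: [0.0, 0.992, 0.13, -0.002]
wrist_force: [-8.4, -4.4, -2.6]
opening: 0.575
grip_force: 62.6
```

>>> carry_out(series=[[[4.8,0.097,0.026,0,0,0,0],[4.8,0,0,0,0,0,0],[4.8,0,0,0,0,0,0]]])

```text
time: 9.15
position: [0.5499, -0.1572, 0.1667]
tool_rot: [0.0, 0.992, 0.13, -0.003]
wrist_force: [-9.4, -4.6, -1.2]
opening: 0.58
grip_force: 62.6
```

>>> carry_out(series=[[[4.8,0.048,0.013,0,0,0,0],[4.8,0,0,0,0,0,0],[4.8,0,0,0,0,0,0]]])

```text
time: 9.45
position: [0.5502, -0.1571, 0.1667]
tool_rot: [0.0, 0.992, 0.13, -0.003]
wrist_force: [-10.9, -4.4, -0.9]
opening: 0.578
grip_force: 62.6
```

>>> carry_out(series=[[[4.8,0.048,0.013,0,0,0,0],[4.8,0,0,0,0,0,0],[4.8,0,0,0,0,0,0]]])

```text
time: 9.75
position: [0.5505, -0.1569, 0.1666]
tool_rot: [0.0, 0.992, 0.13, -0.003]
wrist_force: [-11.5, -4.8, -0.8]
opening: 0.58
grip_force: 62.6
```

>>> carry_out(series=[[[4.8,0.048,0.013,0,0,0,0],[4.8,0,0,0,0,0,0],[4.8,0,0,0,0,0,0]]])

```text
time: 10.05
position: [0.5509, -0.1568, 0.1667]
tool_rot: [0.0, 0.992, 0.13, -0.003]
wrist_force: [-11.5, -4.7, -0.5]
opening: 0.575
grip_force: 62.7
```

>>> carry_out(series=[[[4.8,0,0,0.1,0,0,0],[4.8,0,0,0.1,0,0,0],[4.8,0,0,0,0,0,0],[4.8,0,0,0,0,0,0]]])

```text
time: 10.45
position: [0.5513, -0.1562, 0.1684]
tool_rot: [-0.0, 0.992, 0.13, -0.003]
wrist_force: [-9.6, -2.6, -2.4]
opening: 0.577
grip_force: 62.6
```

>>> carry_out(series=[[[4.8,0.048,0.013,0,0,0,0],[4.8,0,0,0,0,0,0],[4.8,0,0,0,0,0,0]]])

```text
time: 10.75
position: [0.5517, -0.1561, 0.1683]
tool_rot: [-0.0, 0.992, 0.13, -0.003]
wrist_force: [-9.5, -3.1, -3.0]
opening: 0.577
grip_force: 62.6
```

>>> carry_out(series=[[[4.8,0.048,0.013,0,0,0,0],[4.8,0,0,0,0,0,0],[4.8,0,0,0,0,0,0]]])

```text
time: 11.05
position: [0.552, -0.156, 0.1682]
tool_rot: [-0.0, 0.992, 0.13, -0.003]
wrist_force: [-9.8, -3.0, -2.8]
opening: 0.578
grip_force: 62.6
```

>>> carry_out(series=[[[4.8,0.048,0.013,0,0,0,0],[4.8,0,0,0,0,0,0],[4.8,0,0,0,0,0,0]]])

```text
time: 11.35
position: [0.5524, -0.1558, 0.1682]
tool_rot: [-0.0, 0.992, 0.13, -0.003]
wrist_force: [-9.4, -3.1, -3.5]
opening: 0.574
grip_force: 62.6
```

>>> carry_out(series=[[[4.8,0.048,0.013,0,0,0,0],[4.8,0,0,0,0,0,0],[4.8,0,0,0,0,0,0]]])

```text
time: 11.65
position: [0.5525, -0.1558, 0.1682]
tool_rot: [-0.0, 0.992, 0.13, -0.004]
wrist_force: [-11.8, -2.6, -1.7]
opening: 0.579
grip_force: 62.7
```

>>> carry_out(series=[[[4.8,0.048,0.013,0,0,0,0],[4.8,0,0,0,0,0,0],[4.8,0,0,0,0,0,0]]])

```text
time: 11.95
position: [0.5526, -0.1557, 0.1682]
tool_rot: [-0.0, 0.992, 0.13, -0.004]
wrist_force: [-11.6, -3.4, -1.4]
opening: 0.579
grip_force: 62.7
```

>>> carry_out(series=[[[4.8,0.048,0.013,0,0,0,0],[4.8,0,0,0,0,0,0],[4.8,0,0,0,0,0,0]]])

```text
time: 12.25
position: [0.5527, -0.1557, 0.1682]
tool_rot: [-0.0, 0.992, 0.13, -0.004]
wrist_force: [-13.8, -4.4, -1.0]
opening: 0.574
grip_force: 62.8
```

>>> carry_out(series=[[[4.8,0,0,0.15,0,0,0],[4.8,0,0,0.15,0,0,0],[4.8,0,0,0.15,0,0,0],[4.8,0,0,0.15,0,0,0],[4.8,0,0,0,0,0,0]]])

```text
time: 12.75
position: [0.555, -0.1551, 0.1747]
tool_rot: [-0.001, 0.991, 0.13, -0.002]
wrist_force: [-7.3, -1.0, -2.2]
opening: 0.576
grip_force: 62.6
```

>>> carry_out(series=[[[4.8,0,0,0.15,0,0,0],[4.8,0,0,0.15,0,0,0],[4.8,0,0,0.15,0,0,0],[4.8,0,0,0.15,0,0,0],[4.8,0,0,0,0,0,0]]])

```text
time: 13.25
position: [0.5559, -0.1551, 0.181]
tool_rot: [-0.0, 0.991, 0.13, -0.001]
wrist_force: [-4.9, -1.2, -4.2]
opening: 0.577
grip_force: 62.6
```

>>> carry_out(series=[[[4.8,0,0,0.15,0,0,0],[4.8,0,0,0.15,0,0,0],[4.8,0,0,0.15,0,0,0],[4.8,0,0,0.15,0,0,0],[4.8,0,0,0.15,0,0,0],[4.8,0,0,0.15,0,0,0],[4.8,0,0,0,0,0,0],[4.8,0,0,0,0,0,0]]])

```text
time: 14.05
position: [0.5573, -0.1553, 0.1906]
tool_rot: [0.0, 0.991, 0.13, 0.0]
wrist_force: [-0.7, 0.1, -2.8]
opening: 0.578
grip_force: 62.6
```

>>> carry_out(series=[[[4.8,-0.193,-0.052,0,0,0,0],[4.8,-0.29,-0.078,0,0,0,0],[4.8,-0.29,-0.078,0,0,0,0],[4.8,-0.29,-0.078,0,0,0,0],[4.8,-0.29,-0.078,0,0,0,0],[4.8,0,0,0,0,0,0]]])

```text
time: 14.65
position: [0.5429, -0.1591, 0.1906]
tool_rot: [0.0, 0.991, 0.13, -0.0]
wrist_force: [-0.1, 0.2, -2.9]
opening: 0.579
grip_force: 62.6
```

>>> carry_out(series=[[[4.8,-0.386,-0.104,0,0,0,0],[4.8,-0.386,-0.104,0,0,0,0],[4.8,-0.386,-0.104,0,0,0,0],[4.8,-0.386,-0.104,0,0,0,0],[4.8,-0.386,-0.104,0,0,0,0],[4.8,-0.386,-0.104,0,0,0,0],[4.8,0,0,0,0,0,0]]])

```text
time: 15.35
position: [0.5196, -0.1654, 0.1906]
tool_rot: [0.0, 0.991, 0.13, -0.0]
wrist_force: [-0.2, 0.1, -2.6]
opening: 0.579
grip_force: 62.6
```

>>> carry_out(series=[[[4.8,-0.58,-0.155,0,0,0,0],[4.8,-0.58,-0.155,0,0,0,0],[4.8,-0.58,-0.155,0,0,0,0],[4.8,-0.58,-0.155,0,0,0,0],[4.8,-0.58,-0.155,0,0,0,0],[4.8,-0.58,-0.155,0,0,0,0],[4.8,-0.58,-0.155,0,0,0,0],[4.8,-0.58,-0.155,0,0,0,0],[4.8,-0.58,-0.155,0,0,0,0],[4.8,-0.58,-0.155,0,0,0,0],[4.8,-0.58,-0.155,0,0,0,0],[4.8,0,0,0,0,0,0],[4.8,0,0,2,0,0,0],[4.8,0,0,2.5,0,0,0],[4.8,0,0,2,0,0,0],[4.8,0,0,0,0,0,0]]])

```text
time: 16.95
position: [0.458, -0.1832, 0.2583]
tool_rot: [0.002, 0.991, 0.13, 0.002]
wrist_force: [0.6, -0.2, -2.7]
opening: 0.572
grip_force: 63.4
```

```bash
python3 - <<'E'
from rig import bot
from h import *
import cv2
st=bot.read_state();print(st["position"],st["tool_rot"],st["wrist_force"],st["ft_torque"])
s=bot.snapshot("wrist");t=bot.snapshot("side");pickle.dump({"side":t,"wrist":s},open("d2.pkl","wb"))
cv2.imwrite("pics/w3.png",np.hstack([cv2.resize(s["image"],(400,300)),cv2.resize(t["image"][135:285,280:480],(400,300),interpolation=2)])[:,:,::-1])
E
```

```text
[ 0.4580352  -0.18321113  0.25829661] [0.0017738  0.99146139 0.13036965 0.00221834] [ 0.61332769 -0.2265984  -2.6511293 ] [-0.02882441 -0.07511054  0.0001506 ]
```

View pics/w3.png

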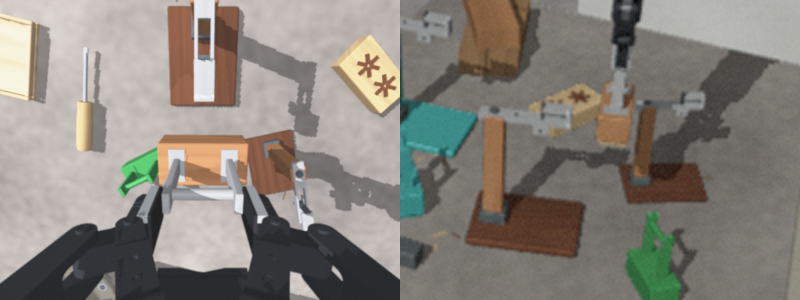

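The block is off the hook and held upright. In the left panel its wood top spans about (158,138) to (248,135), and the bar is at (205,193). I'll check for tilt against the predicted projection.

```bash
python3 - <<'E'
from h import *
import cv2
d=pickle.load(open("d2.pkl","rb"));s=d["wrist"]
c,q=np.cos(.2609),np.sin(.2609)
p=[.458-.0009,-.1832-.0007,.2609]
zb=.2583+.0234
im=s["image"][:,:,::-1].copy()
def pt(L): return proj(s,W(p,L))
box=lambda z:pt([[.02,.04,z],[.02,-.04,z],[-.02,-.04,z],[-.02,.04,z]])
for z,col in((zb-.056,(255,0,0)),(zb-.098,(0,0,255))): cv2.polylines(im,[box(z).round().astype(int)],True,col,1)
for P in pt([[0,-.02,zb],[0,.02,zb],[0,0,zb]]): cv2.circle(im,tuple(P.round().astype(int)),2,(255,0,255),-1)
for y in (-.023,.023):cv2.polylines(im,[pt([[a,y+b,zb+.014] for a,b in((-.007,-.003),(-.007,.003),(.007,.003),(.007,-.003))]).round().astype(int)],True,(255,255,0),1)
cv2.imwrite("pics/w3b.png",cv2.resize(im[190:350,220:430],(787,600),interpolation=2))
E
```

```text
(no output)
```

View pics/w3b.png

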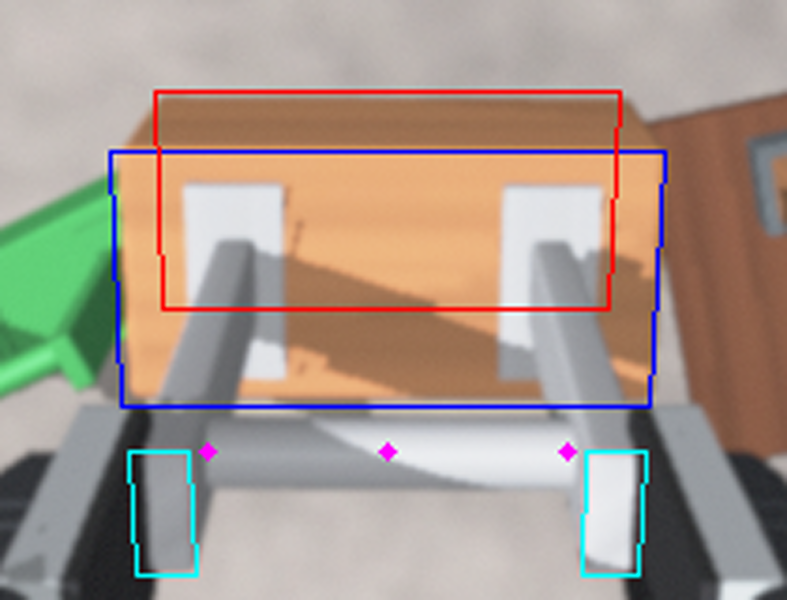

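>>> carry_out(series=[[[4.8,0.1,1.2,0,0,0,-1],[4.8,0.15,2.5,0,0,0,-1],[4.8,0.15,2.5,0,0,0,-1],[4.8,0.15,2.5,0,0,0,-1],[4.8,0.15,2.5,0,0,0,-1],[4.8,0.15,2.5,0,0,0,-1],[4.8,0.15,2.5,0,0,0,-1],[4.8,0.15,2.5,0,0,0,-1],[4.8,0.15,2.5,0,0,0,-1],[4.8,0.15,2.5,0,0,0,-1],[4.8,0.15,2.5,0,0,0,-1],[4.8,0.15,2.5,0,0,0,-1],[4.8,0.15,2.5,0,0,0,-1],[4.8,0.15,2.5,0,0,0,-0.8],[4.8,0.15,2.5,0,0,0,0],[4.8,0.15,1.7,0,0,0,0],[4.8,0,0.8,0,0,0,0],[4.8,0,0,0,0,0,0],[4.8,0,0,0,0,0,0]]])

```text
time: 18.95
position: [0.4842, 0.1459, 0.2556]
tool_rot: [-0.024, 0.998, 0.051, -0.002]
wrist_force: [0.6, 0.1, -3.1]
opening: 0.579
grip_force: 63.5
```

>>> carry_out(series=[[[4.8,0,0,0,0,0,0],[4.8,0,0,0,0,0,0],[4.8,0,0,0,0,0,0]]])

```text
time: 19.25
position: [0.4842, 0.146, 0.2557]
tool_rot: [-0.024, 0.998, 0.051, -0.001]
wrist_force: [-0.3, 0.2, -3.1]
opening: 0.575
grip_force: 63.5
```

```bash
python3 - <<'E'
from rig import bot
from scipy.spatial.transform import Rotation as Ro
st=bot.read_state();q=st["tool_rot"];print(st["position"],q,st["joint_pos"],st["joint_velocities"],st["ft_torque"])
R=Ro.from_quat([*q[1:],q[0]]);print("tool axes\n",R.as_matrix())
import numpy as np
print("rotvec to wanted, deg",np.degrees((Ro.from_quat([np.cos(np.radians(.6)),np.sin(np.radians(.6)),0,0])*R.inv()).as_rotvec()))
E
```

```text
[0.48420425 0.14598356 0.25567584] [-0.0236825   0.99840127  0.05130487 -0.0013646 ] [ 0.1026868   0.16274185 -0.02193822  1.38641123  0.04744709  3.14158873] [-0.0001432   0.00107637 -0.00117525  0.00116394  0.00068831  0.00034052] [-0.03925719  0.01099252  0.01657165]
tool axes
 [[ 9.94731897e-01  1.02381054e-01 -5.15489020e-03]
 [ 1.02510323e-01 -9.93613900e-01  4.71492508e-02]
 [-2.94780546e-04 -4.74292932e-02 -9.98874554e-01]]
rotvec to wanted, deg [-2.71303761 -0.18485025 -4.68246508]
```

Joint 6 has reached its limit. I'll turn the yaw back to about 27°, which still fits the tray, and level the tool.

>>> carry_out(series=[[[4.8,0,0,0,0,0,5],[4.8,0,0,0,-1.35,-0.25,0],[4.8,0,0,0,-1.34,-0.25,0],[4.8,0,0,0,0,0,6],[4.8,0,0,0,0,0,6],[4.8,0,0,0,0,0,5],[4.8,-0.1,1.1,0,0,0,0],[4.8,-0.1,1.1,0,0,0,0],[4.8,-0.1,1.1,0,0,0,0],[4.8,0,0,0,0,0,0],[4.8,0,0,0,0,0,0],[4.8,0,0,0,0,0,0]]])

```text
time: 20.45
position: [0.4811, 0.1792, 0.2555]
tool_rot: [0.0, 0.971, 0.241, -0.0]
wrist_force: [-0.1, -0.4, -2.6]
opening: 0.579
grip_force: 63.6
```

```bash
python3 - <<'E'
from rig import bot
from scipy.spatial.transform import Rotation as Ro
st=bot.read_state();q=st["tool_rot"];print(st["position"],q,st["joint_pos"])
print(Ro.from_quat([*q[1:],q[0]]).as_matrix())
E
```

```text
[0.48114036 0.17920504 0.25551793] [ 3.41807609e-04  9.70519242e-01  2.41023005e-01 -4.42015643e-04] [ 2.00555708e-01  1.83774721e-01  4.16143082e-03  1.39203696e+00
 -7.20868874e-04  2.85530900e+00]
[[ 8.83815431e-01  4.67835231e-01 -6.93202380e-04]
 [ 4.67834627e-01 -8.83815588e-01 -8.76533600e-04]
 [-1.02273637e-03  4.50389845e-04 -9.99999376e-01]]
```

>>> carry_out(series=[[[4.8,0,0,-1,0,0,0],[4.8,0,0,-2,0,0,0],[4.8,0,0,-2.5,0,0,0],[4.8,0,0,-2.5,0,0,0],[4.8,0,0,-2.5,0,0,0],[4.8,0,0,-2.5,0,0,0],[4.8,0,0,-1.5,0,0,0],[4.8,0,0,-1,0,0,0],[4.8,0,0,-0.5,0,0,0],[4.8,0,0,0,0,0,0],[4.8,0,0,0,0,0,0]]])

```text
time: 21.55
position: [0.4818, 0.1792, 0.0963]
tool_rot: [0.0, 0.971, 0.241, 0.0]
wrist_force: [0.3, 0.3, -2.7]
opening: 0.58
grip_force: 63.6
```

```bash
python3 - <<'E'
from rig import bot
import cv2,numpy as np
s=bot.snapshot("wrist");t=bot.snapshot("side")
cv2.imwrite("pics/w4.png",np.hstack([cv2.resize(s["image"],(400,300)),cv2.resize(t["image"][270:405,230:410],(400,300),interpolation=2)])[:,:,::-1])
E
```

```text
(no output)
```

View pics/w4.png

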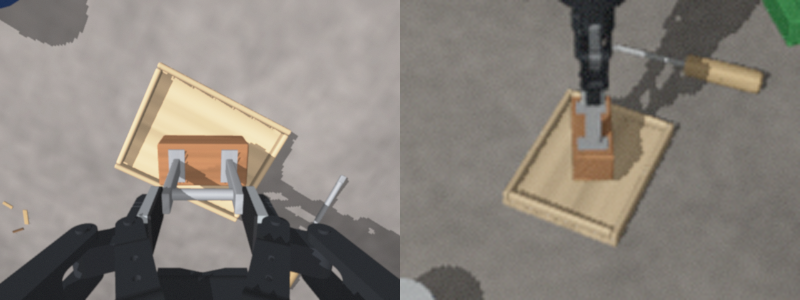

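The block is centred above the tray, turned about 28° to it, with clear margins to the walls. I'll lower it slowly now.

>>> carry_out(series=[[[4.8,0,0,-0.3,0,0,0],[4.8,0,0,-0.3,0,0,0],[4.8,0,0,-0.2,0,0,0],[4.8,0,0,-0.1,0,0,0],[4.8,0,0,-0.1,0,0,0],[4.8,0,0,0,0,0,0]]])

```text
time: 22.25
position: [0.4811, 0.1792, 0.0854]
tool_rot: [0.0, 0.97, 0.241, -0.0]
wrist_force: [0.3, -0.5, -3.3]
opening: 0.578
grip_force: 63.6
```

>>> carry_out(series=[[[4.8,0,0,-0.1,0,0,0],[4.8,0,0,-0.1,0,0,0],[4.8,0,0,0,0,0,0]]])

```text
time: 22.55
position: [0.4811, 0.1792, 0.0834]
tool_rot: [0.0, 0.97, 0.241, -0.0]
wrist_force: [-0.4, -0.2, -3.4]
opening: 0.576
grip_force: 63.6
```

>>> carry_out(series=[[[4.8,0,0,-0.1,0,0,0],[4.8,0,0,0,0,0,0],[4.8,0,0,0,0,0,0]]])

```text
time: 22.85
position: [0.4812, 0.1792, 0.0825]
tool_rot: [0.0, 0.97, 0.241, -0.0]
wrist_force: [-0.5, -0.3, -3.7]
opening: 0.576
grip_force: 63.6
```

>>> carry_out(series=[[[4.8,0,0,-0.1,0,0,0],[4.8,0,0,0,0,0,0],[4.8,0,0,0,0,0,0]]])

```text
time: 23.15
position: [0.4812, 0.1792, 0.0815]
tool_rot: [0.0, 0.97, 0.241, -0.0]
wrist_force: [0.8, 0.2, -2.8]
opening: 0.574
grip_force: 63.6
```

>>> carry_out(series=[[[4.8,0,0,-0.05,0,0,0],[4.8,0,0,0,0,0,0],[4.8,0,0,0,0,0,0]]])

```text
time: 23.45
position: [0.4812, 0.1792, 0.0811]
tool_rot: [0.0, 0.97, 0.241, -0.0]
wrist_force: [0.1, 0.1, -2.9]
opening: 0.574
grip_force: 63.6
```

>>> carry_out(series=[[[4.8,0,0,-0.05,0,0,0],[4.8,0,0,0,0,0,0],[4.8,0,0,0,0,0,0]]])

```text
time: 23.75
position: [0.4815, 0.1792, 0.081]
tool_rot: [0.0, 0.97, 0.241, 0.0]
wrist_force: [-0.1, -0.1, 1.9]
opening: 0.577
grip_force: 64.1
```

Touchdown has been felt, so I'll release.

>>> carry_out(series=[[[5.2,0,0,0,0,0,0],[5.6,0,0,0,0,0,0],[6.2,0,0,0,0,0,0],[7,0,0,0,0,0,0],[7,0,0,0,0,0,0],[7,0,0,0,0,0,0]]])

```text
time: 24.35
position: [0.4812, 0.1792, 0.0806]
tool_rot: [0.0, 0.97, 0.241, -0.0]
wrist_force: [-0.1, 1.0, -0.3]
opening: 0.824
grip_force: 0.0
```

>>> carry_out(series=[[[7,0,0,1,0,0,0],[7,0,0,2,0,0,0],[7,0,0,3,0,0,0],[7,0,0,3,0,0,0],[7,0,0,3,0,0,0],[7,0,0,2,0,0,0],[7,0,0,0,0,0,0],[7,0,0,0,0,0,0]]])

```text
time: 25.15
position: [0.4815, 0.1792, 0.221]
tool_rot: [0.0, 0.97, 0.241, 0.0]
wrist_force: [1.0, -0.1, -0.1]
opening: 0.816
grip_force: 0.0
```

```bash
python3 - <<'E'
from rig import bot
import cv2,numpy as np
s=bot.snapshot("wrist");t=bot.snapshot("side");print(bot.read_state()["wrist_force"])
cv2.imwrite("pics/w5.png",np.hstack([cv2.resize(s["image"],(400,300)),cv2.resize(t["image"][170:410,150:470],(400,300),interpolation=2)])[:,:,::-1])
E
```

```text
[ 0.88757926  0.55897995 -0.04015254]
```

View pics/w5.png

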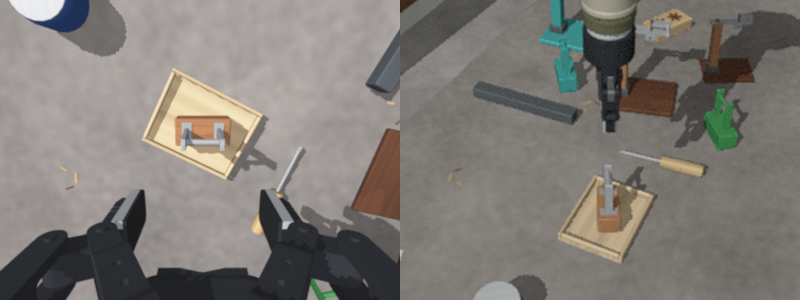

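The block stands flat in the tray at (203,130) in the left panel, well inside the walls. The gripper is clear and the other things have not moved.

```bash
python3 -c "
from rig import bot
print(bot.sign_off())"
```

```text
the job is handed in; nothing more can be done
None
```

The block was pressed back to the keeper's stop (about 14.5 N of the allowed 20 N), lifted past the nose and brought off forwards, then set flat in the tray and released; the job was handed in at about 25 s, and the hand-in returned no verdict.

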